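# Close the clip tin with its double lid, then hold the outer cover up

## Task

The double lid of the round clip tin stands beside it: an inner lid with a small tray (eraser and USB stick inside) and, nested over it, an outer cover with the inner lid's knob sticking up through its collar. Lift both lids together by the inner knob, keep them level, and seat them gently on the open tin without shifting it; let go, then take the cover by its collar and lift it straight off alone, leaving the inner lid seated and the things in its tray where they are. Finish still holding the cover level and still over the tin, its whole underside clear above the knob's tip; leave the mug, stapler and bulldog clip where they stand.

Things in the scene. Friction and masses are not known exactly. Their poses are not given: they have to be found in the camera images.
- tin_mouth (a point): centre of the rim of the open round aluminium tin: 96 mm across outside, wall 4 mm (mouth 88 mm wide), 60 mm tall, about 0.6 kg, loose on the desk. The point is 60 mm above the tin's underside; z is up the tin's axis.
- inner_knob (a point): point on the axis of the inner lid's knob, a plain upright black cylinder 16 mm in diameter: 12 mm below its flat top, 14 mm above the top of the cover's collar while the cover is on, 70 mm above the underside of the inner lid. With the inner lid seated this point stands 60 mm above the tin's rim centre. Lifting the knob carries both lids. z is up.
- inner_lid: round inner lid, about 0.25 kg: a plug 82 mm wide and 10 mm deep with a chamfered foot, under a flange and tray 100 mm wide whose underside comes to rest on the tin's rim; the wall of the tray rises 19 mm above the flange's underside. On the desk it stands on its plug. Origin at the centre of the plug's underside, z up.
- cover_collar (a point): centre of the cover's collar, an upright tube 36 mm wide outside (22 mm bore, 3 mm play round the knob) and 24 mm high on the middle of the cover's flat top. The point is 12 mm above the flat top, 12 mm below the collar's top, 30 mm above the skirt's lower edge; nested, it is 26 mm below the knob's point. Lifting the collar carries the cover alone.
- cover: outer cover, a round aluminium cap 112 mm wide with a flat top and a 15 mm skirt, about 0.15 kg, lying loosely on the wall of the inner lid's tray; nothing catches, it slides freely up off the knob. Origin at the centre of the skirt's lower edge, z up.
- eraser: eraser 20 x 44 x 12 mm lying loose in the tray of the inner lid, under the cover; origin at the centre of its underside
- usb_stick: USB stick 17 x 38 x 9 mm lying loose in the tray of the inner lid, on the other side of the knob; origin at the centre of its underside
- mug: white mug, 92 mm wide without the handle, 95 mm tall, a bystander; origin at the centre of its underside
- bulldog_clip: small black bulldog clip 26 x 32 x 18 mm lying between the tin and the lids, a bystander; origin at the centre of its underside
- stapler: black stapler 144 x 39 x 54 mm, a bystander; origin at the centre of its underside
There are look-alikes about, which are no part of the job. Leave any green look-alike of the cover alone.

How it is judged:
By the outcome, as a careful person would: the job done as asked, in the order asked, and still so for the second after the job is handed in, while the arm keeps its last pose, push and grip.
It also fails if it takes over 50 s, if anything falls off the work surface, if the arm or the gripper's body presses on something with over 40 N, if the wrist force passes 120 N, or if a joint passes its speed limit or range.

## Robot

A 6-joint arm with a two-finger parallel gripper is mounted at the origin on a cart in front of the work surface, level with it; the furniture and walls round the work are solid. World frame = base frame: x ahead of the robot, y to its left, z up, the work surface at z = 0. Lengths are in m, angles in rad, forces in N, time in s.
With the tool pointing down it reaches from about 0.35 to 0.85 m from the base axis. Payload 8.1 kg.
Tool frame: the origin (TCP) lies at the very end of the fingers, on their centre line; the grasp point (between the pads) lies 19 mm behind it; z points along the fingers, y is the direction in which the jaws open and shut (so a half turn about z gives the same grasp; the last joint's range is limited). The gripper opens to 93 mm and grips with 3 to 60 N. Pads are 15 mm wide; open, the fingers measure 128 mm over their backs; the gripper's body (75 mm by 188 mm) begins 65 mm behind the grasp point.
Start: joints at [-1.225, 0.13, 1.488, -0, 1.523, -0.085], TCP at [0.251, -0.545, 0.219] pointing down, gripper open.
Joint ranges: [-2.96, 2.96], [-0.89, 2.26], [0.02, 2.5], [-1.34, 4.48], [0, 2.73], [-2.66, 2.66]. Speed limits (rad/s): [2.39, 2.39, 2.79, 3.14, 3.14, 3.14].

## Interface

Orientations are given as a rotation vector (axis times angle).
In Python, from plant import robot gives the robot as it stands.
- The arm moves only by the shell command python3 -m pendant 'ROWS' [OPENING] [FORCE]. ROWS is JSON, a list of rows, each an object with "delta_pos": the shift along the tool's x, y, z in m, a list of three; "spin": the turn about the tool's z in rad. In form: [{"delta_pos": [dx, dy, dz], "spin": spin}, ...]. A call has 1 to 10 rows; each row is the pose to reach, as a shift and turn from the pose measured when the call began, along the tool's axes at that moment; what a row does not reach only later rows make up. A row lasts 1/10 s, in which the tool goes at most 50 mm and 8.59 degrees, less where a joint would pass 70% of its speed; a pose out of reach is approached as far as the arm can. A call with a gripper value outside its range is refused whole. OPENING is the closure, from -1 (fully open) to 1 (shut), set as the call begins (- or left out, the last holds). The fingers move at their own pace and stop on an object; FORCE is the grip in N (left out, the last holds). Time passes only in rows, so rows that repeat a pose let the fingers close. It gives the time, the measured TCP pose, the force and the opening at its end, in the units of the state.
- robot.read_state(): the state, without advancing time (a new reading comes with each control period).
- robot.read_camera(name): name is "scene" or "top"; returns a dict with "color" (480x640x3 uint8, blue, green, red), "camera_matrix" (3x3 intrinsics, pixels), "D" ([k1, k2, p1, p2, k3] as OpenCV has them; the pictures are not rectified), "R" (3x3) and "t" (3): a world point X has camera coordinates R X + t. Camera axes: x right, y down, z forward; pixel columns grow to the right and rows downward; lengths in m; the calibration is good to about 2 mm. A picture is of the moment at which its call begins. There is no depth.
- robot.close_job(): hands the job in, once; it reports no verdict.
Trained networks look in the newest picture that a camera, given by its name, has taken for a name from the list of things; names that differ only in an ending like _2 or _b are one class to them, and where a whole thing is asked for, a point or a joint stands for the part that bears it (a point fixed in the world has none). Each returns a list of dicts, best first, with "score" (0 to 1); they miss things now and then, are a little off and sometimes report something else, mostly with a low value. They report only what shows in the picture. A call takes as long as a camera call. They do not tell look-alikes from the thing itself.
- robot.outline_of(camera, label): "mask" (480x640 bool, what is visible of it).
- robot.mark_of(camera, label): "location" ([x, y, z] in m, in the coordinates of the camera as it stood for that picture, good to about 4 mm: a listed point, or the origin of a listed thing).
The state is a dict: "t": time; "q": joint angles; "dq": joint speeds; "joint_torque": joint torques, N m; "tool_pos": TCP position; "orientation": TCP orientation; "force": force on the tool from outside, world axes, zero at the start; "wrist_torque": the same for the moment, N m; "opening": finger opening in m.
Only numpy, scipy, OpenCV 4.12 (cv2) and the standard library are available. Lean on these libraries where they do the work, as an engineer would, in place of code of your own. Each camera call takes 0.05 s, during which the arm holds its last target.

## Working session

There is one attempt and no reset: what is moved stays moved. The work goes in short steps, Python scripts to look and compute and a shell command to move; the robot and the scene stay as the last step left them, time stands still between calls to the robot, and variables do not carry over. Pictures are saved under pics/ and viewed, and the job is handed in when it is done.

```bash
ls; mkdir -p pics
cat > h.py <<'E'
import numpy as np, cv2
from plant import robot
def snap(cam,fn=None):
    c=robot.read_camera(cam)
    if fn: cv2.imwrite('pics/'+fn,c['color'])
    return c
def marks(cam,c,labels):
    R=np.array(c['R']);t=np.array(c['t'])
    for l in labels:
        for m in robot.mark_of(cam,l)[:4]:
            p=np.array(m['location']); w=R.T@(p-t)
            px=cv2.projectPoints(p.reshape(1,3),np.zeros(3),np.zeros(3),np.array(c['camera_matrix']),np.array(c['D']))[0].ravel()
            print(cam,l,round(m['score'],2),w.round(4),px.round(0))
def proj(c,X):
    return cv2.projectPoints(np.array(X,float).reshape(-1,3),cv2.Rodrigues(np.array(c['R']))[0],np.array(c['t']),np.array(c['camera_matrix']),np.array(c['D']))[0].reshape(-1,2)
E
python3 - <<'E'
from h import *
s=robot.read_state(); print({k:np.round(v,3) for k,v in s.items()})
L=['tin_mouth','inner_knob','cover_collar','mug','bulldog_clip','stapler']
for cam in ['scene','top']:
    c=snap(cam,cam+'0.png'); marks(cam,c,L)
print(robot.read_state()['t'])
E
```

```text
pics
{'t': np.float64(0.0), 'q': array([-1.225,  0.131,  1.489,  0.   ,  1.523, -0.085]), 'dq': array([ 0., -0.,  0.,  0., -0., -0.]), 'joint_torque': array([ 0.0000e+00, -5.5985e+01, -4.9175e+01,  7.7000e-02,  3.6000e-02,
       -0.0000e+00]), 'tool_pos': array([ 0.25 , -0.545,  0.218]), 'orientation': array([-3.067, -0.671,  0.   ]), 'force': array([ 0.516, -0.003, -0.432]), 'wrist_torque': array([-0.035,  0.011,  0.017]), 'opening': np.float64(0.093)}
scene tin_mouth 0.67 [ 0.5044 -0.1082  0.0618] [434. 221.]
scene inner_knob 0.49 [0.5315 0.1106 0.0665] [353. 240.]
scene cover_collar 0.9 [0.6896 0.4584 0.0275] [166. 277.]
scene cover_collar 0.61 [0.5313 0.111  0.0412] [353. 251.]
scene mug 0.89 [0.6916 0.0008 0.0014] [342. 230.]
scene bulldog_clip 0.59 [ 0.5539  0.0158 -0.0014] [377. 253.]
top tin_mouth 0.76 [ 0.5015 -0.1132  0.0599] [439. 278.]
top inner_knob 0.5 [0.5322 0.1106 0.0693] [332. 263.]
top cover_collar 0.9 [0.53   0.1048 0.0479] [334. 265.]
top cover_collar 0.89 [0.6871 0.453  0.0254] [172. 194.]
top mug 0.76 [0.6874 0.0039 0.0021] [379. 195.]
top bulldog_clip 0.39 [ 0.5522  0.0132 -0.0007] [375. 256.]
top stapler 0.75 [6.765e-01 2.549e-01 2.000e-04] [265. 200.]
0.7
```

View pics/scene0.png

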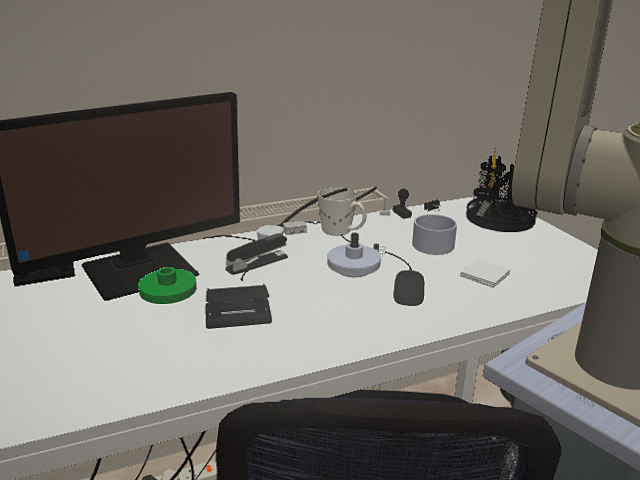

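View pics/top0.png

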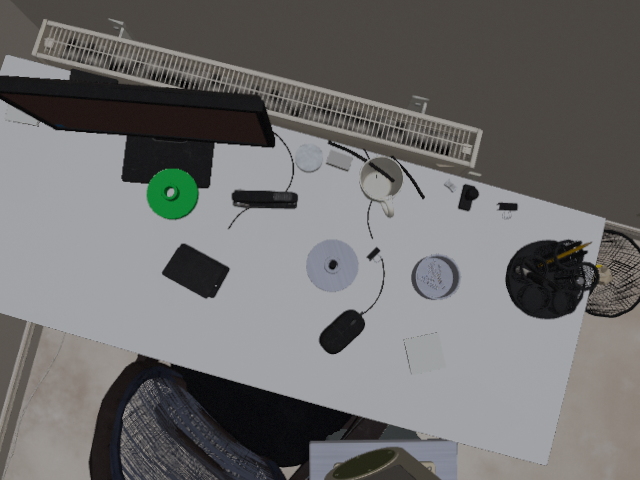

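Run:
```python
import cv2
a=cv2.imread('pics/top0.png'); b=cv2.imread('pics/scene0.png')
A=cv2.resize(a[220:330,290:490],(800,440),interpolation=cv2.INTER_CUBIC)
cv2.imwrite('pics/topcrop.png',A)
B=cv2.resize(b[180:300,310:490],(780,520),interpolation=cv2.INTER_CUBIC)
cv2.imwrite('pics/scenecrop.png',B)
```

```text
(no output)
```

View pics/topcrop.png

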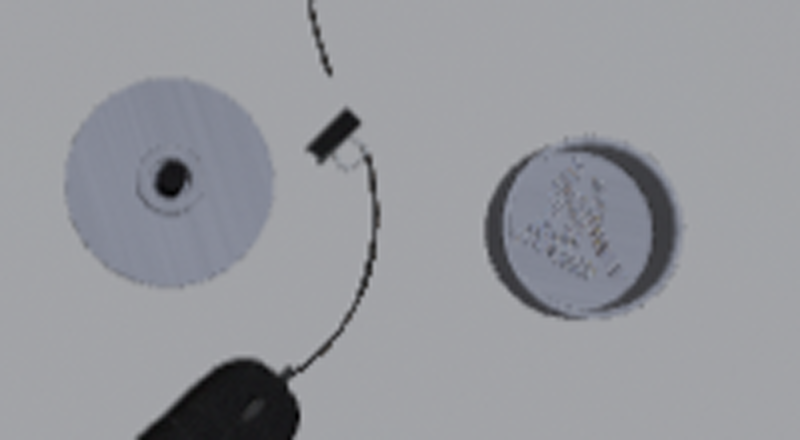

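View pics/scenecrop.png

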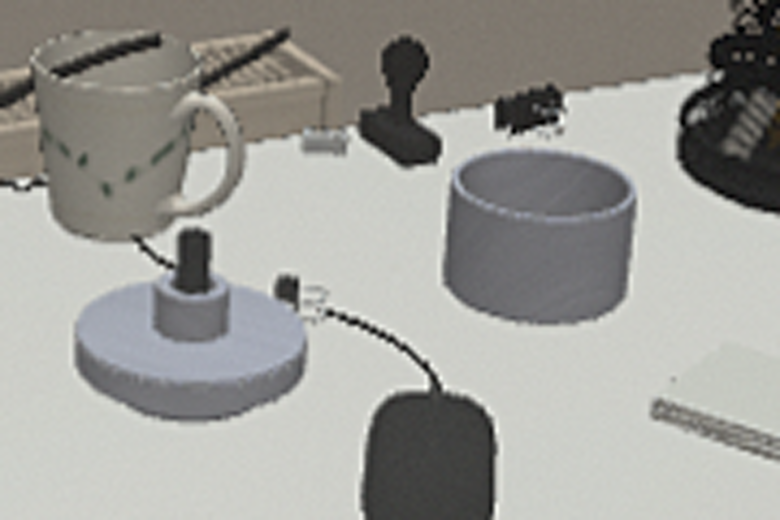

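Candidates for the lids: the grey cap with a black knob at top (332,265) / scene (353,250), and the green cap at top (172,194) / scene (167,284), which has an empty collar. The grey one fits: it is aluminium, has a black knob through the collar, and stands beside the tin. The enlarged crop confirms it. The tin is the open grey cylinder at top (436,277) / scene (434,235).

Next I'll refine the positions by fitting silhouettes.

```bash
cat >> h.py <<'E'
from scipy.optimize import minimize
def ring(r,z,n=72):
    a=np.linspace(0,2*np.pi,n,endpoint=False); return np.c_[r*np.cos(a),r*np.sin(a),np.full(n,z)]
S=8
def hullmask(c,P,off):
    m=np.zeros((480,640),np.uint8)
    for p in P:
        h=cv2.convexHull(proj(c,p+off).astype(np.float32))
        cv2.fillConvexPoly(m,np.round(h*2**S).astype(np.int32),1,shift=S)
    return m.astype(bool)
def fit(c,mask,P,x0):
    # match centroid of silhouette and report IoU
    xy=np.array(x0,float)
    def cen(m): y,x=np.nonzero(m); return np.array([x.mean(),y.mean()])
    tgt=cen(mask)
    for _ in range(6):
        o=np.r_[xy,0]; f=cen(hullmask(c,P,o)); J=np.zeros((2,2))
        for i in range(2):
            d=np.zeros(3); d[i]=.01; J[:,i]=(cen(hullmask(c,P,o+d))-f)/.01
        xy=xy+np.linalg.solve(J,tgt-f)
    m=hullmask(c,P,np.r_[xy,0]); return xy,(m&mask).sum()/(m|mask).sum()
COVER=lambda z:[np.r_[ring(.056,z),ring(.056,z+.018)],np.r_[ring(.018,z+.018),ring(.018,z+.042)]]
KNOB=lambda z,top:[np.r_[ring(.008,z),ring(.008,top)]]
TIN=[np.r_[ring(.048,0),ring(.048,.06)]]
E
python3 - <<'E'
from h import *
for cam in ['scene','top']:
    c=snap(cam)
    for l,P,x0 in [('cover',COVER(.014),(.531,.108)),('inner_knob',KNOB(.056,.082),(.531,.108)),('tin_mouth',TIN,(.503,-.11))]:
        for o in robot.outline_of(cam,l)[:3]:
            m=o['mask']; y,x=np.nonzero(m)
            try: f,i=fit(c,m,P,x0)
            except Exception as e: f,i=np.zeros(2),e
            print(cam,l,round(o['score'],2),m.sum(),(x.mean().round(1),y.mean().round(1)),f.round(4),i)
print(robot.read_state()['t'])
E
```

```text
scene cover 0.97 1783 (np.float64(167.3), np.float64(285.5)) [0.6642 0.4673] 0.9418911780243
scene cover 0.87 1413 (np.float64(353.7), np.float64(259.3)) [0.529  0.1093] 0.9079118028534371
scene inner_knob 0.52 122 (np.float64(354.1), np.float64(240.5)) [0.5251 0.1132] 0.9242424242424242
scene tin_mouth 0.67 1586 (np.float64(434.1), np.float64(233.6)) [ 0.5042 -0.1128] 0.9451728247914184
scene tin_mouth 0.31 1699 (np.float64(338.1), np.float64(210.1)) [ 0.745 -0.03 ] 0.6738894907908992
top cover 0.63 2016 (np.float64(331.8), np.float64(264.8)) [0.5315 0.1093] 0.896797153024911
top inner_knob 0.45 78 (np.float64(331.7), np.float64(264.3)) [0.5298 0.1108] 0.8974358974358975
top tin_mouth 0.72 1755 (np.float64(435.8), np.float64(276.8)) [ 0.5042 -0.1118] 0.9270998415213946
1.1
```

```bash
cat > d.py <<'E'
import sys,numpy as np
from scipy.spatial.transform import Rotation as Ro
from plant import robot
s=robot.read_state(); R=Ro.from_rotvec(s['orientation']).as_matrix(); p=np.array(s['tool_pos'])
print('t',s['t'],'p',p.round(4),'xax',R[:,0].round(4),'zax',R[:,2].round(4),'F',np.round(s['force'],2),'open',round(s['opening'],4),'q',np.round(s['q'],3))
if len(sys.argv)>1:
    T=np.array([float(v) for v in sys.argv[1:4]])
    print('delta',(R.T@(T-p)).round(4),'spin to heading0',np.arctan2(R[1,0],R[0,0]).round(4))
E
python3 d.py 0.530 0.110 0.25
```

```text
t 1.1 p [ 0.2506 -0.5452  0.2186] xax [0.9086 0.4176 0.    ] zax [ 0.e+00  1.e-04 -1.e+00] F [ 0.55 -0.07 -0.07] open 0.0932 q [-1.225  0.13   1.488  0.     1.523 -0.085]
delta [ 0.5275 -0.4786 -0.0313] spin to heading0 0.4308
```

```bash
python3 -m pendant '[{"delta_pos":[0.02,-0.018,-0.04],"spin":0.05},{"delta_pos":[0.05,-0.045,-0.07],"spin":0.1},{"delta_pos":[0.085,-0.077,-0.08],"spin":0.15},{"delta_pos":[0.12,-0.109,-0.08],"spin":0.2},{"delta_pos":[0.156,-0.141,-0.08],"spin":0.25},{"delta_pos":[0.192,-0.174,-0.08],"spin":0.3},{"delta_pos":[0.228,-0.207,-0.08],"spin":0.35},{"delta_pos":[0.264,-0.239,-0.08],"spin":0.4},{"delta_pos":[0.3,-0.272,-0.08],"spin":0.431},{"delta_pos":[0.336,-0.304,-0.08],"spin":0.431}]' -1 10; python3 d.py 0.530 0.110 0.2
```

```text
t: 2.1
tool_pos: [0.4293, -0.1267, 0.299]
orientation: [3.141, -0.002, 0.002]
force: [1.6, -0.9, -0.3]
opening: 0.093
t 2.1 p [ 0.4293 -0.1267  0.299 ] xax [ 1.     -0.0016  0.001 ] zax [ 1.e-03 -4.e-04 -1.e+00] F [ 1.57 -0.85 -0.27] open 0.093 q [-0.402 -0.31   1.757  0.     1.693  1.171]
delta [ 0.1002 -0.2369  0.099 ] spin to heading0 -0.0016
```

```bash
python3 -m pendant '[{"delta_pos":[0.015,-0.035,0.01],"spin":0},{"delta_pos":[0.032,-0.075,0.025],"spin":0},{"delta_pos":[0.049,-0.115,0.04],"spin":0},{"delta_pos":[0.066,-0.155,0.055],"spin":0},{"delta_pos":[0.083,-0.195,0.07],"spin":0},{"delta_pos":[0.094,-0.222,0.085],"spin":0},{"delta_pos":[0.1002,-0.2369,0.099],"spin":0},{"delta_pos":[0.1002,-0.2369,0.11],"spin":0},{"delta_pos":[0.1002,-0.2369,0.12],"spin":0},{"delta_pos":[0.1002,-0.2369,0.12],"spin":0}]'; python3 d.py 0.530 0.110 0.1
python3 - <<'E'
from h import *
for cam in ['scene','top']:
    c=snap(cam)
    s=robot.read_state(); p=s['tool_pos']
    q=proj(c,[p,[.53,.11,.082]])
    im=c['color'].copy(); 
    x,y=(q[1]).astype(int); x0,y0=x-60,y-60
    k=cv2.resize(im[y0:y0+100,x0:x0+120],(720,600),interpolation=cv2.INTER_CUBIC)
    for a,col in zip(q,[(0,0,255),(0,255,0)]):
        cv2.circle(k,tuple(((a-[x0,y0]+.5)*6).astype(int)),4,col,-1)
    cv2.imwrite('pics/a_'+cam+'.png',k); print(cam,q)
E
```

```text
t: 3.1
tool_pos: [0.5289, 0.1089, 0.1774]
orientation: [3.141, -0.004, -0.003]
force: [0.1, -0.2, -0.7]
opening: 0.093
t 3.1 p [0.5289 0.1089 0.1774] xax [ 1.     -0.0023 -0.0016] zax [-0.0016 -0.001  -1.    ] F [ 0.12 -0.24 -0.72] open 0.093 q [ 1.090e-01 -7.000e-03  1.707e+00 -1.000e-03  1.443e+00  1.682e+00]
delta [ 0.0013 -0.0012  0.0774] spin to heading0 -0.0023
scene [[356.30577902 189.25660124]
 [354.08428682 233.41536497]]
top [[334.33324662 260.93656801]
 [332.19618976 263.95458421]]
```

View pics/a_scene.png

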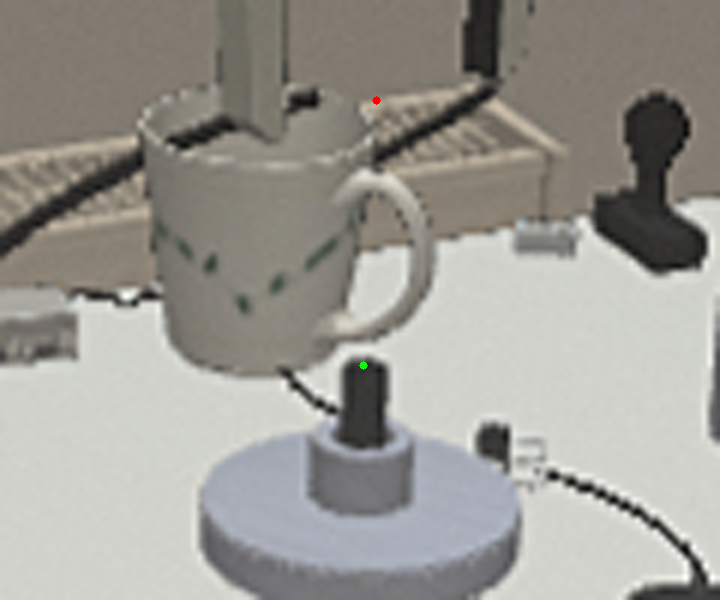

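View pics/a_top.png

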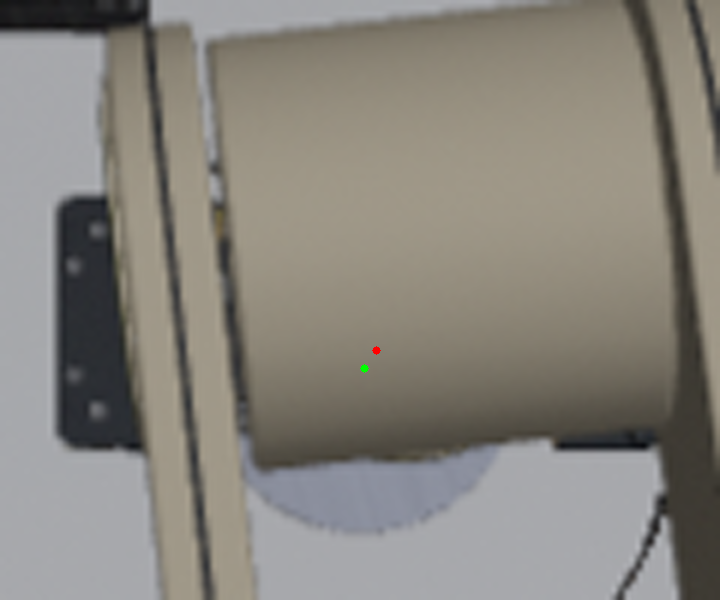

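The predicted knob top (green dot) sits on the knob, and the finger midpoint matches the TCP (red dot). The top camera's view is blocked by the arm. I'll descend to just above the collar.

```bash
python3 -m pendant '[{"delta_pos":[0.001,-0.001,0.03],"spin":0},{"delta_pos":[0.001,-0.001,0.06],"spin":0},{"delta_pos":[0.001,-0.001,0.08],"spin":0},{"delta_pos":[0.001,-0.001,0.095],"spin":0},{"delta_pos":[0.001,-0.001,0.105],"spin":0},{"delta_pos":[0.001,-0.001,0.112],"spin":0},{"delta_pos":[0.001,-0.001,0.112],"spin":0},{"delta_pos":[0.001,-0.001,0.112],"spin":0}]'; python3 d.py 0.530 0.110 0.059
```

```text
t: 4.0
tool_pos: [0.5318, 0.1099, 0.0682]
orientation: [3.141, -0.005, 0.004]
force: [0.4, 0.3, -0.5]
opening: 0.0929
t 4.0 p [0.5318 0.1099 0.0682] xax [ 1.     -0.0029  0.0025] zax [ 2.5e-03 -4.0e-04 -1.0e+00] F [ 0.44  0.29 -0.54] open 0.0929 q [ 1.100e-01  1.010e-01  1.804e+00 -1.000e-03  1.234e+00  1.684e+00]
delta [-0.0018 -0.0001  0.0092] spin to heading0 -0.0029
```

```bash
python3 -m pendant '[{"delta_pos":[-0.001,0,0.003],"spin":0},{"delta_pos":[-0.001,0,0.006],"spin":0},{"delta_pos":[-0.0015,0,0.009],"spin":-0.003},{"delta_pos":[-0.0015,0,0.009],"spin":-0.003},{"delta_pos":[-0.0015,0,0.009],"spin":-0.003}]'; python3 d.py 0.530 0.110 0.059
```

```text
t: 4.5
tool_pos: [0.5301, 0.11, 0.0591]
orientation: [3.141, 0.0, 0.003]
force: [-0.3, -0.4, 0.5]
opening: 0.093
t 4.5 p [0.5301 0.11   0.0591] xax [1.0e+00 1.0e-04 2.1e-03] zax [ 2.1e-03 -4.0e-04 -1.0e+00] F [-0.34 -0.4   0.52] open 0.093 q [ 1.100e-01  1.080e-01  1.814e+00 -1.000e-03  1.217e+00  1.681e+00]
delta [-0.0001 -0.      0.0001] spin to heading0 0.0001
```

```bash
python3 -m pendant '[{"delta_pos":[0,0,0],"spin":0},{"delta_pos":[0,0,0],"spin":0},{"delta_pos":[0,0,0],"spin":0},{"delta_pos":[0,0,0],"spin":0},{"delta_pos":[0,0,0],"spin":0},{"delta_pos":[0,0,0],"spin":0},{"delta_pos":[0,0,0],"spin":0},{"delta_pos":[0,0,0],"spin":0}]' 1 30; python3 d.py 0.530 0.110 0.059
```

```text
t: 5.3
tool_pos: [0.5301, 0.1099, 0.0591]
orientation: [3.141, 0.0, 0.003]
force: [-0.6, 0.3, -0.7]
opening: 0.0336
t 5.3 p [0.5301 0.1099 0.0591] xax [1.0e+00 2.0e-04 2.1e-03] zax [ 2.1e-03 -5.0e-04 -1.0e+00] F [-0.59  0.28 -0.67] open 0.0336 q [ 1.100e-01  1.080e-01  1.814e+00 -1.000e-03  1.217e+00  1.681e+00]
delta [-0.0001 -0.0001  0.0001] spin to heading0 0.0002
```

```bash
python3 -m pendant '[{"delta_pos":[0,0,0],"spin":0},{"delta_pos":[0,0,0],"spin":0},{"delta_pos":[0,0,0],"spin":0},{"delta_pos":[0,0,0],"spin":0},{"delta_pos":[0,0,0],"spin":0}]'; python3 d.py 0.530 0.110 0.059
```

```text
t: 5.8
tool_pos: [0.5301, 0.1097, 0.059]
orientation: [3.141, 0.0, 0.003]
force: [1.1, -1.6, -0.5]
opening: 0.015
t 5.8 p [0.5301 0.1097 0.059 ] xax [1.e+00 1.e-04 2.e-03] zax [ 2.e-03 -7.e-04 -1.e+00] F [ 1.14 -1.64 -0.48] open 0.015 q [ 1.100e-01  1.080e-01  1.814e+00 -1.000e-03  1.217e+00  1.681e+00]
delta [-0.0001 -0.0003 -0.    ] spin to heading0 0.0001
```

```bash
python3 -m pendant '[{"delta_pos":[0,0,0],"spin":0},{"delta_pos":[0,0,-0.002],"spin":0},{"delta_pos":[0,0,-0.005],"spin":0},{"delta_pos":[0,0,-0.010],"spin":0},{"delta_pos":[0,0,-0.015],"spin":0},{"delta_pos":[0,0,-0.02],"spin":0},{"delta_pos":[0,0,-0.025],"spin":0},{"delta_pos":[0,0,-0.028],"spin":0},{"delta_pos":[0,0,-0.03],"spin":0},{"delta_pos":[0,0,-0.03],"spin":0}]'; python3 d.py
python3 - <<'E'
from h import *
c=snap('scene'); im=c['color'][180:300,290:470]
cv2.imwrite('pics/b.png',cv2.resize(im,(800,533),interpolation=cv2.INTER_CUBIC))
E
```

```text
t: 6.8
tool_pos: [0.5302, 0.1098, 0.0894]
orientation: [3.141, 0.0, 0.004]
force: [0.9, 0.5, -4.3]
opening: 0.0152
t 6.8 p [0.5302 0.1098 0.0894] xax [1.0e+00 1.0e-04 2.6e-03] zax [ 2.6e-03 -7.0e-04 -1.0e+00] F [ 0.89  0.53 -4.32] open 0.0152 q [ 1.100e-01  7.200e-02  1.793e+00 -1.000e-03  1.274e+00  1.681e+00]
```

View pics/b.png

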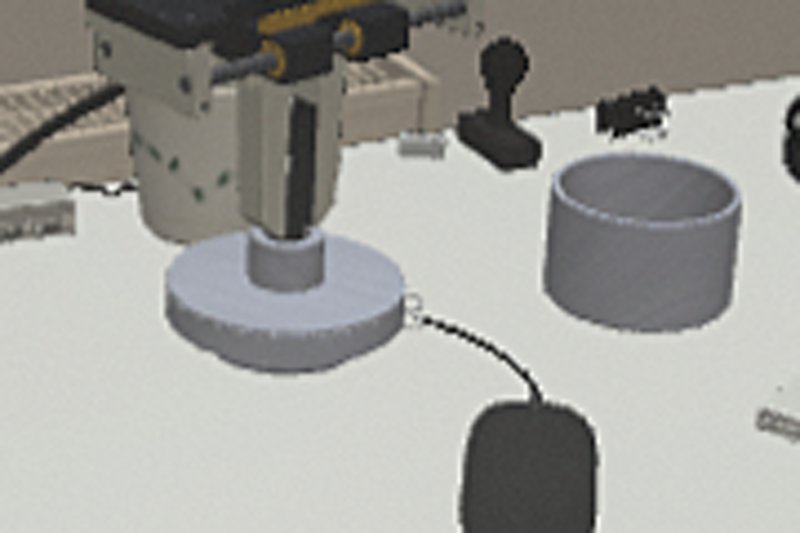

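The lids came up together: 4.3 N for about 0.4 kg, level, with the tin and clip untouched. Now up and over the tin, smoothly.

```bash
python3 -m pendant '[{"delta_pos":[0,0,-0.004],"spin":0},{"delta_pos":[0,0,-0.011],"spin":0},{"delta_pos":[0,0.000,-0.02],"spin":0},{"delta_pos":[0,0.000,-0.03],"spin":0},{"delta_pos":[0,0.003,-0.04],"spin":0},{"delta_pos":[-0.001,0.008,-0.05],"spin":0},{"delta_pos":[-0.002,0.016,-0.058],"spin":0},{"delta_pos":[-0.003,0.027,-0.065],"spin":0},{"delta_pos":[-0.004,0.040,-0.069],"spin":0},{"delta_pos":[-0.006,0.055,-0.07],"spin":0}]'; python3 d.py .504 -.112 .155
```

```text
t: 7.85
tool_pos: [0.5241, 0.0535, 0.1597]
orientation: [3.141, -0.0, 0.005]
force: [0.4, 0.0, -5.2]
opening: 0.0148
t 7.85 p [0.5241 0.0535 0.1597] xax [ 1.    -0.     0.003] zax [ 3.e-03 -9.e-04 -1.e+00] F [ 0.4   0.02 -5.2 ] open 0.0148 q [ 5.000e-03 -3.500e-02  1.768e+00 -1.000e-03  1.406e+00  1.576e+00]
delta [-0.0201  0.1655  0.0048] spin to heading0 -0.0
```

```bash
python3 -m pendant '[{"delta_pos":[-0.002,0.016,0],"spin":0},{"delta_pos":[-0.004,0.035,0],"spin":0},{"delta_pos":[-0.007,0.055,0],"spin":0},{"delta_pos":[-0.010,0.077,0],"spin":0},{"delta_pos":[-0.012,0.099,0],"spin":0},{"delta_pos":[-0.015,0.120,0],"spin":0},{"delta_pos":[-0.017,0.138,0],"spin":0},{"delta_pos":[-0.0185,0.152,0],"spin":0},{"delta_pos":[-0.0195,0.161,0],"spin":0},{"delta_pos":[-0.02,0.1655,0],"spin":0}]'; python3 -m pendant '[{"delta_pos":[0,0,0],"spin":0},{"delta_pos":[0,0,0],"spin":0}]'; python3 d.py .504 -.112 .155
python3 - <<'E'
from h import *
p=np.array(robot.read_state()['tool_pos'])
for cam in ['scene','top']:
    c=snap(cam); im=c['color']
    zc=p[2]-.0585+.014   # skirt height estimate
    for l,P,x0 in [('cover',COVER(zc),p[:2]),('tin_mouth',TIN,(.504,-.112))]:
        for o in robot.outline_of(cam,l)[:2]:
            m=o['mask'];
            try: f,i=fit(c,m,P,x0); print(cam,l,round(o['score'],2),m.sum(),f.round(4),i)
            except Exception as e: print(e)
    im=im.copy()
    for Q,col in [(ring(.048,.06)+[.504,-.112,0],(0,0,255)),(ring(.056,zc)+np.r_[p[:2],0],(0,255,0)),(ring(.041,zc-.014)+np.r_[p[:2],0],(255,0,0))]:
        for a in proj(c,Q):
            cv2.circle(im,tuple(np.round(a*16).astype(int)),4,col,-1,shift=4)
    x,y=proj(c,[.504,-.112,.08])[0].astype(int)
    k=np.hstack([c['color'][y-60:y+60,x-60:x+60],im[y-60:y+60,x-60:x+60]])
    cv2.imwrite('pics/c_%s.png'%cam,cv2.resize(k,(800,400),interpolation=cv2.INTER_CUBIC))
E
```

```text
t: 8.85
tool_pos: [0.5037, -0.113, 0.1596]
orientation: [3.141, -0.002, 0.004]
force: [0.4, 0.8, -4.5]
opening: 0.0151
t: 9.05
tool_pos: [0.5037, -0.1126, 0.1594]
orientation: [3.141, -0.001, 0.004]
force: [0.6, 0.1, -3.3]
opening: 0.0151
t 9.05 p [ 0.5037 -0.1126  0.1594] xax [ 1.0e+00 -9.0e-04  2.4e-03] zax [ 2.4e-03 -4.0e-04 -1.0e+00] F [ 0.61  0.12 -3.26] open 0.0151 q [-0.32  -0.064  1.796  0.     1.407  1.252]
delta [ 0.0003 -0.0006  0.0044] spin to heading0 -0.0009
scene cover 0.84 1697 [0.4939 0.5408] 0.6141874773796598
scene cover 0.57 1162 [ 0.4999 -0.1094] 0.9212410501193318
scene tin_mouth 0.85 1540 [ 0.5028 -0.1117] 0.9128630705394191
scene tin_mouth 0.64 90 [ 0.6406 -0.2863] 0.049689440993788817
top cover 0.6 442 [ 0.5009 -0.0927] 0.15299334811529933
top cover 0.59 2136 [0.6687 0.4298] 0.8057336854017352
```

View pics/c_scene.png

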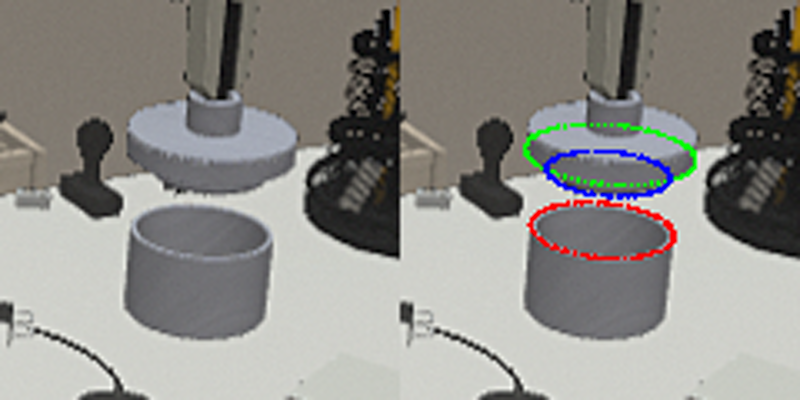

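View pics/c_top.png

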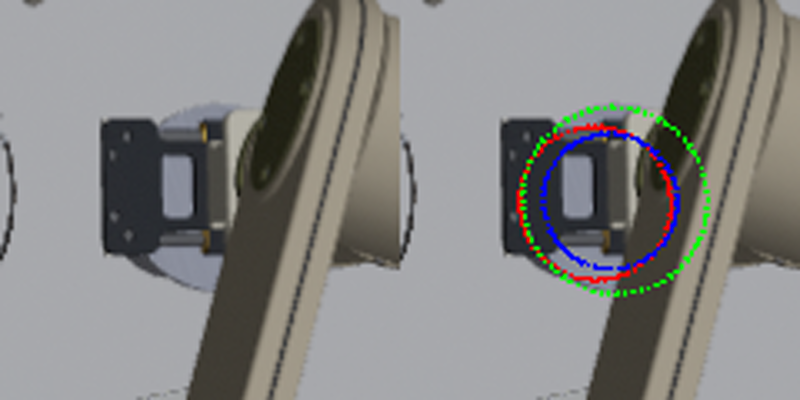

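Run:
```python
from h import *
p=np.array(robot.read_state()['tool_pos'])
c=snap('scene'); im=c['color']
x,y=proj(c,[.504,-.112,.08])[0].astype(int)
S0=9; x0,y0=x-42,y-42
k=cv2.resize(im[y0:y0+66,x0:x0+88],None,fx=S0,fy=S0,interpolation=cv2.INTER_CUBIC)
zc=p[2]-.0585+.014
for Q,col in [(ring(.048,.06)+[.504,-.112,0],(0,0,255)),(ring(.056,zc)+np.r_[p[:2],0],(0,255,0)),(ring(.041,zc-.014)+np.r_[p[:2],0],(255,0,0)),(ring(.050,zc-.004)+np.r_[p[:2],0],(0,255,255)),(ring(.048,0)+[.504,-.112,0],(0,0,255))]:
    for a in proj(c,Q): cv2.circle(k,tuple(np.round((a-[x0,y0]+.5)*S0).astype(int)),1,col,-1)
cv2.imwrite('pics/d.png',k)
C=-np.array(c['R']).T@np.array(c['t']); print(C)
# edge profile rows: tin body and cover
g=cv2.cvtColor(im,cv2.COLOR_BGR2GRAY).astype(float)
print(proj(c,[[.504,-.112,.06],[.504,-.112,.0],[p[0],p[1],zc],[p[0]+.01,p[1],zc],[p[0],p[1]+.01,zc]]).round(2))
```

```text
[-0.32269502  0.89108596  0.60485009]
[[435.07 221.35]
 [432.75 245.38]
 [437.5  198.49]
 [434.1  197.19]
 [434.47 199.47]]
```

View pics/d.png

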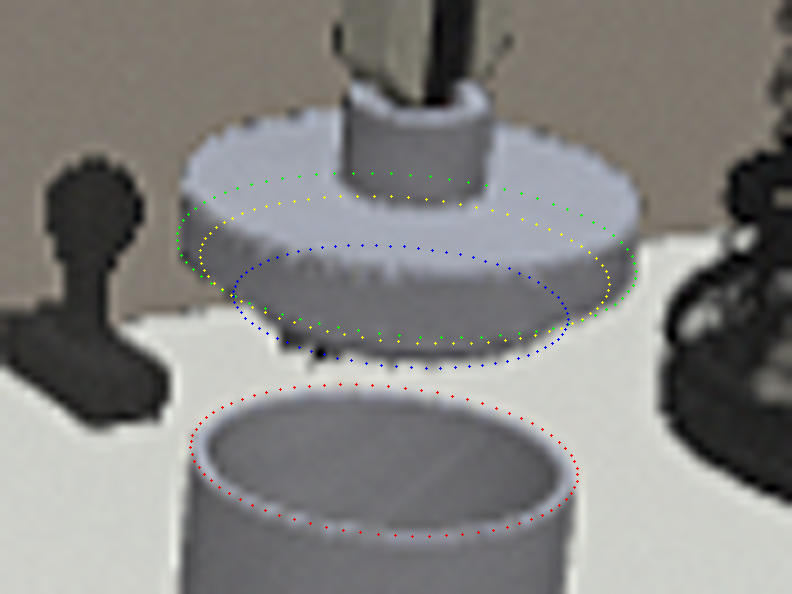

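The rim (red) and the held lids (green, blue) match their predicted outlines to within about 1 mm. I'll descend slowly and watch the force.

```bash
python3 -m pendant '[{"delta_pos":[0,-0.0005,0.004],"spin":0},{"delta_pos":[0,-0.0005,0.01],"spin":0},{"delta_pos":[0,-0.0005,0.017],"spin":0},{"delta_pos":[0,-0.0005,0.024],"spin":0},{"delta_pos":[0,-0.0005,0.03],"spin":0},{"delta_pos":[0,-0.0005,0.034],"spin":0},{"delta_pos":[0,-0.0005,0.036],"spin":0},{"delta_pos":[0,-0.0005,0.036],"spin":0}]'; python3 d.py .504 -.112 .109
python3 - <<'E'
from h import *
p=np.array(robot.read_state()['tool_pos'])
c=snap('scene'); im=c['color']
x,y=proj(c,[.504,-.112,.08])[0].astype(int)
S0=9; x0,y0=x-42,y-32
k=cv2.resize(im[y0:y0+66,x0:x0+88],None,fx=S0,fy=S0,interpolation=cv2.INTER_CUBIC)
zc=p[2]-.0585+.014
for Q,col in [(ring(.048,.06)+[.504,-.112,0],(0,0,255)),(ring(.056,zc)+np.r_[p[:2],0],(0,255,0)),(ring(.041,zc-.014)+np.r_[p[:2],0],(255,0,0)),(ring(.048,0)+[.504,-.112,0],(0,0,255))]:
    for a in proj(c,Q): cv2.circle(k,tuple(np.round((a-[x0,y0]+.5)*S0).astype(int)),1,col,-1)
cv2.imwrite('pics/e.png',k)
E
```

```text
t: 10.2
tool_pos: [0.5037, -0.1121, 0.1232]
orientation: [3.141, -0.001, 0.003]
force: [-0.0, 0.0, -3.2]
opening: 0.0151
t 10.2 p [ 0.5037 -0.1121  0.1232] xax [ 1.0e+00 -6.0e-04  2.2e-03] zax [ 2.2e-03 -5.0e-04 -1.0e+00] F [-0.01  0.03 -3.19] open 0.0151 q [-0.319 -0.033  1.834  0.     1.338  1.253]
delta [ 0.0003 -0.0001  0.0142] spin to heading0 -0.0006
```

View pics/e.png

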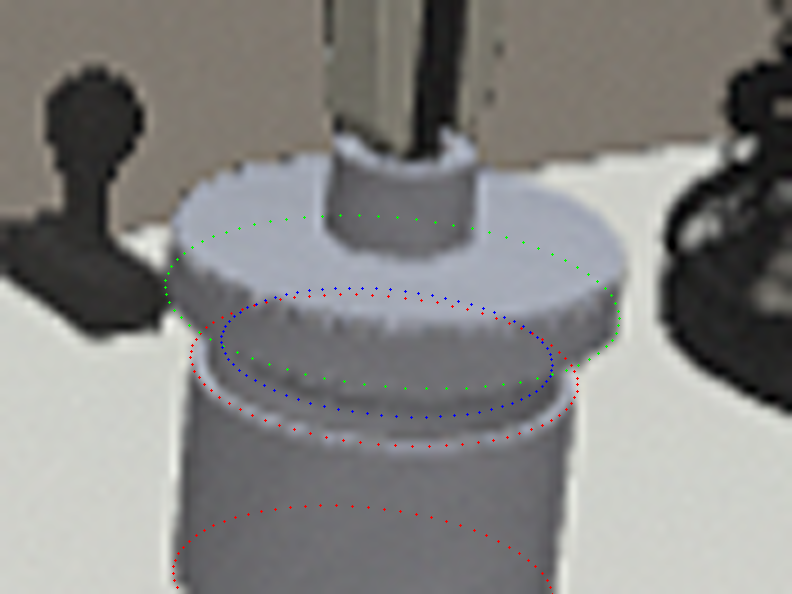

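```bash
python3 -m pendant '[{"delta_pos":[0.0005,0,0.001],"spin":0},{"delta_pos":[0.0005,0,0.002],"spin":0},{"delta_pos":[0.0005,0,0.003],"spin":0},{"delta_pos":[0.0005,0,0.004],"spin":0},{"delta_pos":[0.0005,0,0.005],"spin":0},{"delta_pos":[0.0005,0,0.006],"spin":0},{"delta_pos":[0.0005,0,0.007],"spin":0}]'; python3 d.py .504 -.112 .109
```

```text
t: 10.95
tool_pos: [0.5044, -0.1122, 0.1165]
orientation: [3.141, -0.001, 0.004]
force: [0.9, 0.1, -4.2]
opening: 0.0152
t 10.95 p [ 0.5044 -0.1122  0.1165] xax [ 1.0e+00 -5.0e-04  2.6e-03] zax [ 2.6e-03 -7.0e-04 -1.0e+00] F [ 0.92  0.09 -4.16] open 0.0152 q [-0.318 -0.025  1.839  0.     1.325  1.253]
delta [-0.0004 -0.0002  0.0075] spin to heading0 -0.0005
```

```bash
python3 -m pendant '[{"delta_pos":[0,0,0.001],"spin":0},{"delta_pos":[0,0,0.002],"spin":0},{"delta_pos":[0,0,0.003],"spin":0},{"delta_pos":[0,0,0.004],"spin":0},{"delta_pos":[0,0,0.005],"spin":0}]'; python3 d.py .504 -.112 .109;  python3 -m pendant '[{"delta_pos":[0,0,0.0005],"spin":0},{"delta_pos":[0,0,0.001],"spin":0},{"delta_pos":[0,0,0.0015],"spin":0}]'
```

```text
t: 11.45
tool_pos: [0.5044, -0.1122, 0.1114]
orientation: [3.141, -0.001, 0.004]
force: [0.3, 0.5, -4.3]
opening: 0.0154
t 11.45 p [ 0.5044 -0.1122  0.1114] xax [ 1.0e+00 -5.0e-04  2.7e-03] zax [ 2.7e-03 -7.0e-04 -1.0e+00] F [ 0.33  0.49 -4.28] open 0.0154 q [-0.318 -0.019  1.843  0.     1.315  1.253]
delta [-0.0004 -0.0002  0.0024] spin to heading0 -0.0005
t: 11.75
tool_pos: [0.5044, -0.1122, 0.1099]
orientation: [3.141, -0.001, 0.004]
force: [-0.5, -0.1, -4.4]
opening: 0.015
```

```bash
python3 -m pendant '[{"delta_pos":[0,0,0.0003],"spin":0},{"delta_pos":[0,0,0.0006],"spin":0},{"delta_pos":[0,0,0.0008],"spin":0}]';  python3 -m pendant '[{"delta_pos":[0,0,0.0002],"spin":0},{"delta_pos":[0,0,0.0004],"spin":0}]'
```

```text
t: 12.05
tool_pos: [0.5045, -0.1122, 0.1091]
orientation: [3.141, -0.001, 0.004]
force: [0.1, 0.1, -4.3]
opening: 0.0153
t: 12.25
tool_pos: [0.5046, -0.1123, 0.1089]
orientation: [3.141, -0.001, 0.005]
force: [-1.3, -1.0, -1.9]
opening: 0.0154
```

```bash
python3 -m pendant '[{"delta_pos":[0,0,0.0002],"spin":0},{"delta_pos":[0,0,0.0003],"spin":0}]';  python3 -m pendant '[{"delta_pos":[0,0,0],"spin":0},{"delta_pos":[0,0,0],"spin":0},{"delta_pos":[0,0,0],"spin":0},{"delta_pos":[0,0,0],"spin":0},{"delta_pos":[0,0,0],"spin":0},{"delta_pos":[0,0,0],"spin":0},{"delta_pos":[0,0,0],"spin":0}]' -0.3; python3 d.py
python3 - <<'E'
from h import *
c=snap('scene'); im=c['color']
marks('scene',c,['tin_mouth','cover_collar'])
x,y=proj(c,[.504,-.112,.08])[0].astype(int)
S0=8; x0,y0=x-50,y-45
k=cv2.resize(im[y0:y0+75,x0:x0+100],None,fx=S0,fy=S0,interpolation=cv2.INTER_CUBIC)
o=np.array([.504,-.112,0])
for Q,col in [(ring(.048,.06)+o,(0,0,255)),(ring(.056,.064)+o,(0,255,0)),(ring(.018,.106)+o,(0,255,0)),(ring(.048,0)+o,(0,0,255))]:
    for a in proj(c,Q): cv2.circle(k,tuple(np.round((a-[x0,y0]+.5)*S0).astype(int)),1,col,-1)
cv2.imwrite('pics/f.png',k)
E
```

```text
t: 12.45
tool_pos: [0.5047, -0.1124, 0.1089]
orientation: [3.14, -0.001, 0.005]
force: [-0.6, -0.3, -0.4]
opening: 0.0152
t: 13.15
tool_pos: [0.5047, -0.1124, 0.1089]
orientation: [3.14, -0.001, 0.005]
force: [-0.1, 0.5, 0.3]
opening: 0.0599
t 13.15 p [ 0.5047 -0.1124  0.1089] xax [ 1.0e+00 -5.0e-04  3.2e-03] zax [ 0.0032 -0.0011 -1.    ] F [-0.12  0.48  0.32] open 0.0599 q [-0.318 -0.017  1.845 -0.     1.309  1.253]
scene tin_mouth 0.72 [ 0.6797  0.2536 -0.0024] [257. 263.]
scene tin_mouth 0.65 [ 0.507  -0.1108  0.0584] [434. 222.]
scene cover_collar 0.74 [0.6914 0.4564 0.0279] [166. 276.]
scene cover_collar 0.67 [ 0.5039 -0.1073  0.0916] [435. 209.]
```

View pics/f.png

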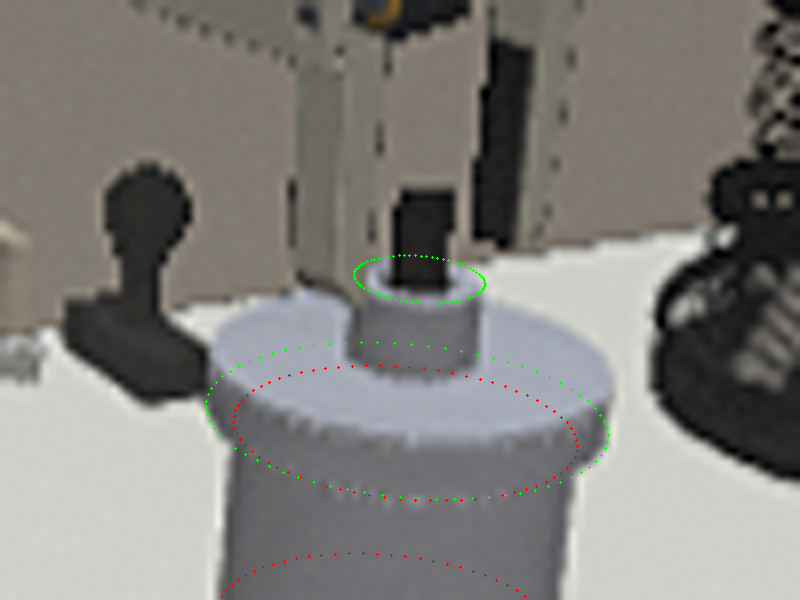

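The lids are seated: the outlines match the predicted seated pose, and the knob stands free between the open fingers. Going down to the collar, stopping just above the cover's flat top.

```bash
python3 -m pendant '[{"delta_pos":[-0.0005,0,0.003],"spin":0},{"delta_pos":[-0.0005,0,0.008],"spin":0},{"delta_pos":[-0.0005,0,0.013],"spin":0},{"delta_pos":[-0.0005,0,0.018],"spin":0},{"delta_pos":[-0.0005,0,0.022],"spin":0},{"delta_pos":[-0.0005,0,0.0245],"spin":0},{"delta_pos":[-0.0005,0,0.0245],"spin":0}]'; python3 d.py; python3 -m pendant '[{"delta_pos":[0,0,0],"spin":0},{"delta_pos":[0,0,0],"spin":0},{"delta_pos":[0,0,0],"spin":0},{"delta_pos":[0,0,0],"spin":0},{"delta_pos":[0,0,0],"spin":0}]' 1 10; python3 d.py
```

```text
t: 14.0
tool_pos: [0.5039, -0.1123, 0.0838]
orientation: [3.141, -0.001, 0.004]
force: [0.0, -0.6, 0.1]
opening: 0.0606
t 14.0 p [ 0.5039 -0.1123  0.0838] xax [ 1.0e+00 -6.0e-04  2.3e-03] zax [ 2.3e-03 -8.0e-04 -1.0e+00] F [ 0.05 -0.56  0.14] open 0.0606 q [-0.319  0.011  1.867 -0.     1.261  1.253]
t: 14.5
tool_pos: [0.5041, -0.1124, 0.084]
orientation: [3.141, -0.001, 0.004]
force: [-1.2, -0.5, 1.3]
opening: 0.0366
t 14.5 p [ 0.5041 -0.1124  0.084 ] xax [ 1.0e+00 -5.0e-04  2.7e-03] zax [ 0.0027 -0.001  -1.    ] F [-1.19 -0.48  1.33] open 0.0366 q [-0.319  0.01   1.867 -0.     1.261  1.253]
```

```bash
python3 -m pendant '[{"delta_pos":[0,0,0],"spin":0},{"delta_pos":[0,0,0],"spin":0},{"delta_pos":[0,0,0],"spin":0},{"delta_pos":[0,0,0],"spin":0}]' 1 25; python3 d.py;  python3 -m pendant '[{"delta_pos":[0,0,-0.001],"spin":0},{"delta_pos":[0,0,-0.003],"spin":0},{"delta_pos":[0,0,-0.006],"spin":0},{"delta_pos":[0,0,-0.01],"spin":0},{"delta_pos":[0,0,-0.014],"spin":0},{"delta_pos":[0,0,-0.017],"spin":0},{"delta_pos":[0,0,-0.019],"spin":0},{"delta_pos":[0,0,-0.02],"spin":0},{"delta_pos":[0,0,-0.02],"spin":0}]'; python3 d.py
python3 - <<'E'
from h import *
c=snap('scene'); im=c['color']
x,y=proj(c,[.504,-.112,.08])[0].astype(int)
S0=8; x0,y0=x-50,y-45
cv2.imwrite('pics/g.png',cv2.resize(im[y0:y0+75,x0:x0+100],None,fx=S0,fy=S0,interpolation=cv2.INTER_CUBIC))
E
```

```text
t: 14.9
tool_pos: [0.5041, -0.1124, 0.084]
orientation: [3.141, -0.001, 0.004]
force: [0.3, -0.4, -0.1]
opening: 0.0362
t 14.9 p [ 0.5041 -0.1124  0.084 ] xax [ 1.0e+00 -6.0e-04  2.7e-03] zax [ 0.0027 -0.001  -1.    ] F [ 0.3  -0.37 -0.12] open 0.0362 q [-0.319  0.01   1.867 -0.     1.261  1.253]
t: 15.8
tool_pos: [0.5041, -0.1124, 0.1042]
orientation: [3.141, -0.001, 0.005]
force: [0.1, 0.5, -1.2]
opening: 0.0359
t 15.8 p [ 0.5041 -0.1124  0.1042] xax [ 1.0e+00 -5.0e-04  2.9e-03] zax [ 0.0029 -0.0011 -1.    ] F [ 0.11  0.51 -1.2 ] open 0.0359 q [-0.319 -0.013  1.851 -0.     1.3    1.253]
```

View pics/g.png

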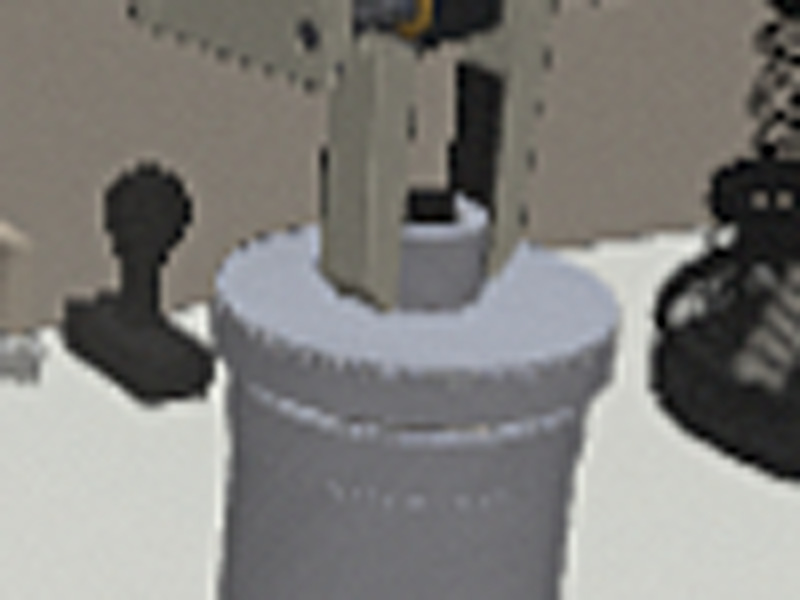

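Only the cover is rising: about 1.2 N, the knob top stays in place, and the tray rim is seated on the tin. Continuing straight up.

```bash
python3 -m pendant '[{"delta_pos":[0,0,-0.003],"spin":0},{"delta_pos":[0,0,-0.008],"spin":0},{"delta_pos":[0,0,-0.015],"spin":0},{"delta_pos":[0,0,-0.023],"spin":0},{"delta_pos":[0,0,-0.031],"spin":0},{"delta_pos":[0,0,-0.039],"spin":0},{"delta_pos":[0,0,-0.047],"spin":0},{"delta_pos":[0,0,-0.055],"spin":0},{"delta_pos":[0,0,-0.062],"spin":0},{"delta_pos":[0,0,-0.068],"spin":0}]'; python3 -m pendant '[{"delta_pos":[0,0,-0.004],"spin":0},{"delta_pos":[0,0,-0.007],"spin":0},{"delta_pos":[0,0,-0.009],"spin":0},{"delta_pos":[0,0,-0.01],"spin":0},{"delta_pos":[0,0,-0.01],"spin":0},{"delta_pos":[0,0,-0.01],"spin":0},{"delta_pos":[0,0,-0.01],"spin":0}]'; python3 d.py
python3 - <<'E'
from h import *
c=snap('scene'); im=c['color']; 
marks('scene',c,['inner_knob','tin_mouth','cover_collar','cover','inner_lid','eraser','usb_stick','mug','bulldog_clip','stapler'])
x,y=proj(c,[.504,-.112,.08])[0].astype(int)
S0=8; x0,y0=x-50,y-50
k=cv2.resize(im[y0:y0+75,x0:x0+100],None,fx=S0,fy=S0,interpolation=cv2.INTER_CUBIC)
o=np.array([.504,-.112,0])
for Q,col in [(ring(.050,.079)+o,(0,0,255)),(ring(.056,.064+.0997)+o,(0,255,0)),(ring(.008,.132)+o,(0,0,255)),(ring(.048,.06)+o,(255,0,0))]:
    for a in proj(c,Q): cv2.circle(k,tuple(np.round((a-[x0,y0]+.5)*S0).astype(int)),1,col,-1)
cv2.imwrite('pics/i.png',k)
cv2.imwrite('pics/h.png',im)
E
```

```text
t: 16.85
tool_pos: [0.5039, -0.1123, 0.1727]
orientation: [3.14, -0.001, 0.005]
force: [-0.5, 0.3, -0.4]
opening: 0.0364
t: 17.55
tool_pos: [0.5037, -0.1122, 0.1824]
orientation: [3.141, -0.001, 0.004]
force: [0.3, -0.1, -1.2]
opening: 0.0362
t 17.55 p [ 0.5037 -0.1122  0.1824] xax [ 1.0e+00 -5.0e-04  2.6e-03] zax [ 2.6e-03 -9.0e-04 -1.0e+00] F [ 0.31 -0.07 -1.24] open 0.0362 q [-0.319 -0.081  1.769 -0.     1.45   1.253]
scene inner_knob 0.95 [ 0.5072 -0.1096  0.1178] [436. 197.]
scene tin_mouth 0.89 [ 0.5044 -0.1088  0.0566] [434. 223.]
scene cover_collar 0.77 [ 0.5055 -0.112   0.1896] [440. 166.]
scene cover_collar 0.69 [0.6881 0.4568 0.0308] [167. 275.]
scene cover 0.82 [6.863e-01 4.572e-01 2.000e-04] [168. 289.]
scene cover 0.55 [ 0.4996 -0.1116  0.1623] [441. 179.]
scene inner_lid 0.9 [ 0.5068 -0.1141  0.0488] [434. 225.]
scene eraser 0.72 [ 0.518  -0.1303  0.0665] [436. 215.]
scene eraser 0.56 [ 0.4893 -0.0994  0.0655] [436. 223.]
scene usb_stick 0.61 [ 0.5185 -0.1285  0.064 ] [435. 216.]
scene mug 0.9 [ 6.909e-01  1.000e-03 -2.000e-04] [342. 231.]
scene bulldog_clip 0.63 [0.555  0.0186 0.0014] [376. 252.]
scene stapler 0.74 [ 0.6787  0.2521 -0.003 ] [257. 263.]
```

View pics/i.png

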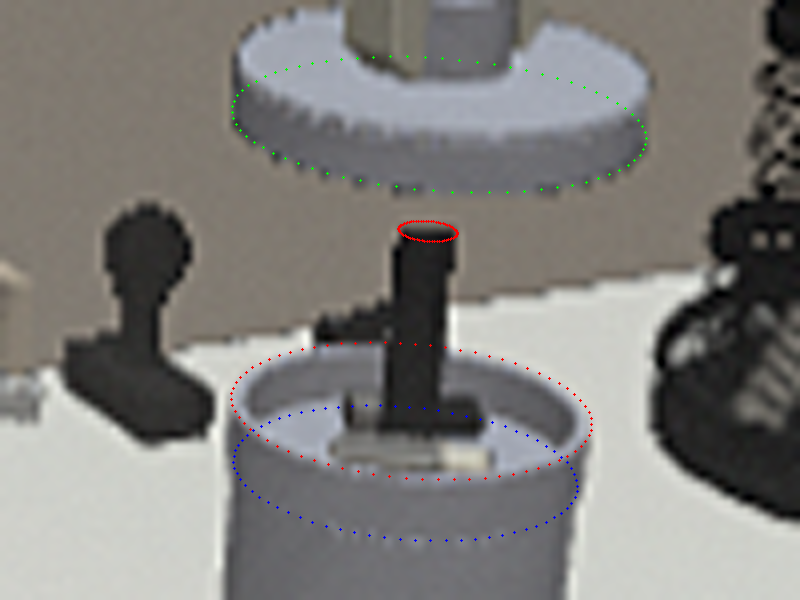

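View pics/h.png

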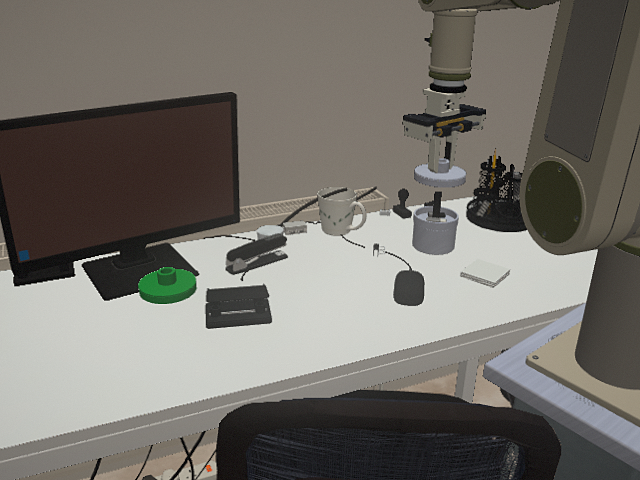

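The cover is held level about 30 mm above the knob tip. The inner lid is seated on its predicted outline, and the eraser and USB stick lie in the tray on either side of the knob. The tin, mug, stapler and clip haven't moved. Handing in.

```bash
python3 -c "
from plant import robot
print(robot.close_job()); s=robot.read_state(); print(s['t'],s['tool_pos'],s['opening'],s['force'])"
```

```text
the job is handed in; nothing more can be done
None
the job is handed in; nothing more can be done
```

The job is done and handed in at about 17.6 s of the 50 s allowed. Both lids went onto the tin by the inner knob, then I lifted the cover straight off alone by its collar.

**Seating:** I carried the lids over level and set them down gently. The wrist load eased from about 4.3 N to near zero at the expected seated height, with no side load above about 1.3 N.

**Last checks:**
- **Cover:** it is held level (tool tilt about 0.15°) over the tin, with its underside about 31 mm above the knob's tip. The wrist reads about 1.2 N, which fits the cover alone.
- **Inner lid:** it is seated on its predicted outline, with the eraser and USB stick lying in the tray on either side of the knob.
- **Everything else:** the tin, mug, stapler and bulldog clip are where they were, within detection noise (about 4 mm). The green look-alike was never approached.

**Limits of the checks:**
- The top camera was blocked by the arm at both the grasp and the placing, so those checks rest on the scene camera alone.
- The network's labels for the eraser and USB stick overlapped (both were reported on the same object), so I judged those two by eye from the enlarged picture.

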